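# Line up the lending-desk tools by height

### The job

Tidy the four desk tools that stand in front of the wooden board (date stamp, tape dispenser, stapler, roll of black tape) onto it, one in the middle of each of its four pads, in order of height: the tallest on the pad beside the pen pot next to the board, stepping down to the lowest beside the mug at the other end. Stand each upright the way it stands now, with its long side along the long side of its pad (either way round), and do not shift the pen pot or the mug.

Things in the scene. Friction and masses are not known exactly. Their poses are not given: they have to be found in the camera images.
- stamp_mid (a point): self-inking date stamp standing upright, black frame with a blue handle on top: 36 (x) x 62 (y) x 102 (z) mm, the tallest tool. The point is its centre, 51 mm above its underside; z up, y along its long side. The blue handle, 34 mm wide in x and 58 mm long in y, fills the top 26 mm (76 to 102 mm up) and is fixed: grasp it there, across x; below it the frame is open. Either way round will do on a pad.
- dispenser_mid (a point): teal weighted tape dispenser with a roll of tape on top, 52 (x) x 140 (y) x 75 (z) mm, second tallest, about 0.6 kg. The point is its centre, 37.5 mm above its underside; y along its long side. Two solid side walls 52 mm apart over all; at mid-length they are about 40 mm or more high, so grasp across x low on the body, 20 to 35 mm up. Either way round will do on a pad.
- stapler_mid (a point): desk stapler, closed (does not open), 36 (x) x 138 (y) x 53 (z) mm, third tallest. The point is its centre, 26.5 mm above its underside; y along its long side. Base 36 mm wide and 8 mm high; the upper arm is 24 mm wide, 27 to 53 mm up: grasp it across x. Either way round will do on a pad.
- tape_roll_mid (a point): roll of black tape lying flat among the tools in front of the board (a like roll far off on the right is not meant), a ring 54 mm across, 18 mm high, the lowest tool. The point is its centre, 9 mm above its underside. Grasp across the outside; its turn does not matter.
- pad_1_top (a point): one of four identical dark rubber pads, 150 x 66 x 2 mm, across a low pale wooden board (160 x 440 x 12 mm, fixed). The point is the centre of the pad's top, 14 mm above the worktop; x runs along the pad's long side, y along the row. The pads stand 110 mm apart in the order pad_1, pad_2, pad_3, pad_4; pad_1 is the end pad on the robot's left.
- pad_2_top (a point): one of four identical dark rubber pads, 150 x 66 x 2 mm, across a low pale wooden board (160 x 440 x 12 mm, fixed). The point is the centre of the pad's top, 14 mm above the worktop; x runs along the pad's long side, y along the row. The pads stand 110 mm apart in the order pad_1, pad_2, pad_3, pad_4; second from the robot's left.
- pad_3_top (a point): one of four identical dark rubber pads, 150 x 66 x 2 mm, across a low pale wooden board (160 x 440 x 12 mm, fixed). The point is the centre of the pad's top, 14 mm above the worktop; x runs along the pad's long side, y along the row. The pads stand 110 mm apart in the order pad_1, pad_2, pad_3, pad_4; third from the robot's left.
- pad_4_top (a point): one of four identical dark rubber pads, 150 x 66 x 2 mm, across a low pale wooden board (160 x 440 x 12 mm, fixed). The point is the centre of the pad's top, 14 mm above the worktop; x runs along the pad's long side, y along the row. The pads stand 110 mm apart in the order pad_1, pad_2, pad_3, pad_4; pad_4 is the end pad on the robot's right.
- pen_pot_mid (a point): clear pen pot with scissors and pens, 104 x 91 x 182 mm, loose, beside one end of the board, 140 mm from the end pad's centre (left or right end changes from start to start). The point lies in the pot, 50 mm up. Another pen pot far off on the right is not meant. Not to be moved.
- mug_mid (a point): green mug, 82 x 118 x 92 mm, loose, beside the other end of the board, 140 mm from that end pad's centre. The point lies at its centre, 46 mm up. Not to be moved.
Things that resemble listed ones, but are neither listed nor needed, are in the scene too. Leave any green look-alike of the part that bears stamp_mid alone.

How it is judged:
At the end, for the whole second after the job is handed in: Counted from the pen pot's end: date stamp, tape dispenser, stapler, tape roll, each within 15 mm (horizontally) of the centre of its pad, resting on it upright (tilt under 0.12 rad, height within 6 mm), the first three with their long side within 0.2 rad of the pad's long side; all at rest (((horizontal distance between pen_pot_mid and pad_1_top below 0.25 m and horizontal distance between stamp_mid and pad_1_top below 0.015 m and angle between the y axis of stamp_mid and the x axis of pad_1_top, either way round below 0.2 rad and horizontal distance between dispenser_mid and pad_2_top below 0.015 m and angle between the y axis of dispenser_mid and the x axis of pad_2_top, either way round below 0.2 rad and horizontal distance between stapler_mid and pad_3_top below 0.015 m and angle between the y axis of stapler_mid and the x axis of pad_3_top, either way round below 0.2 rad and horizontal distance between tape_roll_mid and pad_4_top below 0.015 m) or (horizontal distance between pen_pot_mid and pad_4_top below 0.25 m and horizontal distance between stamp_mid and pad_4_top below 0.015 m and angle between the y axis of stamp_mid and the x axis of pad_4_top, either way round below 0.2 rad and horizontal distance between dispenser_mid and pad_3_top below 0.015 m and angle between the y axis of dispenser_mid and the x axis of pad_3_top, either way round below 0.2 rad and horizontal distance between stapler_mid and pad_2_top below 0.015 m and angle between the y axis of stapler_mid and the x axis of pad_2_top, either way round below 0.2 rad and horizontal distance between tape_roll_mid and pad_1_top below 0.015 m)) and height (world z) of stamp_mid between 0.059 and 0.071 m and angle between each of stamp_mid, dispenser_mid, stapler_mid, tape_roll_mid's own z axis and vertical below 0.12 rad and linear speed of each of stamp, dispenser, stapler, tape_roll below 0.02 m/s and height (world z) of dispenser_mid between 0.0455 and 0.0575 m and height (world z) of stapler_mid between 0.0345 and 0.0465 m and height (world z) of tape_roll_mid between 0.017 and 0.029 m); the robot touches nothing.
It fails at once if the pen pot is shifted by more than 30 mm (distance of pen_pot_mid from where it was at the start of the episode above 0.03 m).
It fails at once if the mug is shifted by more than 30 mm (distance of mug_mid from where it was at the start of the episode above 0.03 m).
It also fails if it takes over 106 s, if anything falls off the work surface, if the arm or the gripper's body presses on something with over 40 N, if the wrist force passes 120 N, or if a joint passes its speed limit or range.

### The arm

A 6-joint arm with a two-finger parallel gripper is mounted at the origin on a cart in front of the work surface, level with it; the furniture and walls round the work are solid. World frame = base frame: x ahead of the robot, y to its left, z up, the work surface at z = 0. Lengths are in m, angles in rad, forces in N, time in s.
With the tool pointing down it reaches from about 0.15 to 0.775 m from the base axis. Payload 6.1 kg.
Tool frame: the origin (TCP) lies at the very end of the fingers, on their centre line; the grasp point (between the pads) lies 19 mm behind it; z points along the fingers, y is the line along which they close (so a half turn about z gives the same grasp; the last joint's range is limited). The gripper opens to 85 mm and grips with 20 to 120 N. Pads are 22 mm wide; open, the fingers measure 114 mm over their backs; the gripper's body (76 mm by 85 mm) begins 54 mm behind the grasp point. The pads swing forward as they close: fully open they stand 13 mm farther back than shut.
Start: joints at [1.125, 0.126, -0.04, 1.405, 0, 1.571], TCP at [0.226, 0.474, 0.231] pointing down, gripper open.
Joint ranges: [-2.72, 2.72], [-0.95, 1.95], [-1.27, 1.35], [-1.78, 2.02], [-1.46, 1.47], [-3.14, 3.14]. Speed limits (rad/s): [2.39, 2.39, 3.01, 3.14, 3.14, 3.14].

### API

Orientations are given as [roll, pitch, yaw] about the fixed x, y, z axes, in that order (R = Rz(yaw) Ry(pitch) Rx(roll)).
In Python, from cell import arm gives the robot as it stands. The module is installed in compiled form; this text tells all that it offers.
- The arm moves only by the tool play_rows, never from a script. Its argument "targets" is a list of rows, each a list of 2 entries, a list of its own where there are three numbers: the shift along the tool's x, y, z in mm, then the turn, a rotation vector about the tool's x, y, z in rad. In form: [[[x, y, z], [wx, wy, wz]], ...]. A call has 1 to 12 rows; each row is the pose to reach, as a shift and turn from the pose commanded when the call began, along the tool's axes at that moment; what a row does not reach only later rows make up. A row lasts 1/10 s, in which the tool goes at most 50 mm and 8.59 degrees, less where a joint would pass 70% of its speed; a pose out of reach is approached as far as the arm can. A call with a gripper value outside its range is refused whole. "jaw" is the closure, from -1 (fully open) to 1 (shut), set as the call begins (left out, the last holds). The fingers move at their own pace and stop on an object; "newtons" is the grip in N (left out, the last holds). Time passes only in rows, so rows that repeat a pose let the fingers close. It gives the time, the measured TCP pose, the force, the opening and the grip force at its end, in the units of the state.
- arm.get_obs(): the state, without advancing time (a new reading comes with each control period).
- arm.camera(name): name is "scene" or "top" or "wrist"; returns (picture, depth): 400x640x3 uint8, blue, green, red; 400x640 float32, m along the optical axis (not along the pixel's ray), 0 where there is no reading.
- arm.calibration(name): a dict with "vertical_fov" (degrees; the focal length in pixels is half the picture's height over the tangent of half this angle, whatever the lens; pixels are square), "cx", "cy" (the principal point, pixels), "eye" and "attitude" of the camera in the world; the wrist camera has in their place "mount" (4x4, takes a point from camera to tool coordinates, whose origin is the TCP and whose axes are the flange's). Camera axes: x right, y up, looking along -z (the intrinsics and any distortion apply to the point x, -y, -z); pixel columns grow to the right and rows downward; lengths in m; the calibration is good to about 2 mm. A picture is of the moment at which its call begins: read the wrist's pose just before it. calibration takes no time and is no camera call.
- arm.finish_job(): hands the job in; it is judged then, once.
Trained networks look in the newest picture that a camera, given by its name, has taken for a name from the list of things; names that differ only in an ending like _2 or _b are one class to them, and where a whole thing is asked for, a point or a joint stands for the part that bears it (a point fixed in the world has none). Each returns a list of dicts, best first, with "score" (0 to 1); they miss things now and then, are a little off and sometimes report something else, mostly with a low value. They report only what shows in the picture. A call takes as long as a camera call. They do not tell look-alikes from the thing itself.
- arm.boxes_of(name, camera): "point" ([x, y, z] in m, in the coordinates of the camera as it stood for that picture, good to about 4 mm: the middle of the surface that is visible of it).
- arm.cut_out(name, camera): "pixels" (400x640 bool, what is visible of it).
- arm.mark_of(name, camera): "point" ([x, y, z] in m, in the coordinates of the camera as it stood for that picture, good to about 4 mm: a listed point, or the origin of a listed thing).
The state is a dict: "clock": time; "q": joint angles; "joint_velocities": joint speeds; "tau": joint torques, N m; "ee_pos": TCP position; "orientation": TCP orientation; "wrist_force": force on the tool from outside, world axes, zero at the start; "wrist_torque": the same for the moment, N m; "finger_gap": finger opening in m; "grasp_force": force on a finger pad.
Only numpy, scipy, OpenCV 4.12 (cv2) and the standard library are available. Lean on these libraries where they do the work, as an engineer would, in place of code of your own. Each camera call takes 0.05 s, during which the arm holds its last target. There are 200 camera calls.

## Working session

There is one attempt and no reset: what is moved stays moved. The work goes in short steps, Python scripts to look and compute and a tool call to move; the robot and the scene stay as the last step left them, time stands still between calls to the robot, and variables do not carry over. Pictures are saved under pics/ and viewed, at most 14 in all, crops included, and the job is handed in when it is done.

Besides the shell and the picture viewer there is one more tool, called after ">>>" as name(argument=value, ...) on one line, values as JSON. play_rows: Moves the arm, as the interface text tells. Its arguments: {"type":"object","properties":{"targets":{"type":"array","items":{"type":"array"}},"jaw":{"type":"number"},"newtons":{"type":"number"}},"required":["targets"]}

```bash
mkdir -p pics
cat > h.py <<'E'
import numpy as np, cv2
from scipy.spatial.transform import Rotation as R
from cell import arm
def pose():
    o=arm.get_obs(); return np.array(o["ee_pos"]),R.from_euler("xyz",o["orientation"])
def cam_T(n):
    c=arm.calibration(n)
    if "mount" in c:
        p,r=pose(); T=np.eye(4);T[:3,:3]=r.as_matrix();T[:3,3]=p
        return T@np.array(c["mount"])
    a=np.array(c["attitude"]);T=np.eye(4)
    T[:3,:3]=a if a.shape==(3,3) else R.from_euler("xyz",a).as_matrix()
    T[:3,3]=c["eye"];return T
def w(T,p): return (T@np.append(p,1))[:3]
def cloud(n,d,mask,T):
    c=arm.calibration(n);f=200/np.tan(np.radians(c["vertical_fov"])/2)
    v,u=np.nonzero(mask&(d>0));z=d[v,u]
    P=np.c_[(u-c["cx"])/f*z,-(v-c["cy"])/f*z,-z,np.ones(len(z))]
    return (P@T.T)[:,:3]
E
python3 - <<'E'
from h import *
print(arm.get_obs())
for n in ("top","scene","wrist"): print(n,arm.calibration(n))
for n in ("top","scene"):
    p,d=arm.camera(n);cv2.imwrite(f"pics/{n}0.png",p)
    T=cam_T(n)
    for k in "stamp_mid dispenser_mid stapler_mid tape_roll_mid pad_1_top pad_4_top pen_pot_mid mug_mid".split():
        print(n,k,[(np.round(w(T,x["point"]),3).tolist(),round(x["score"],2)) for x in arm.mark_of(k,n)[:5]])
E
```

```text
{'clock': 0.0, 'q': array([ 1.12500756e+00,  1.26400539e-01, -4.06330690e-02,  1.40539759e+00,
        2.12704668e-05,  1.57083095e+00]), 'joint_velocities': array([-0.00019541,  0.00067626, -0.00197422, -0.00090088,  0.00084913,
       -0.00034773]), 'tau': array([ 1.40734272e-03, -4.35915542e+01,  3.52926064e+01,  1.72762672e-02,
        1.59706115e-04,  1.45099932e-05]), 'ee_pos': array([0.22617891, 0.47331927, 0.23050623]), 'orientation': array([-3.13995778e+00, -2.12138354e-05,  2.69576923e+00]), 'wrist_force': array([-1.23672029, -0.1717414 , -1.21096745]), 'wrist_torque': array([-0.04610353, -0.01734059,  0.00144279]), 'grasp_force': 0.0, 'finger_gap': 0.08556852036639377}
top {'vertical_fov': 46.612861044118816, 'cx': 317.2500412015249, 'cy': 205.34094722925323, 'eye': array([0.18008408, 0.04401852, 1.53871822]), 'attitude': array([ 0.19416238, -0.01621992, -1.58881858])}
scene {'vertical_fov': 46.28323225827242, 'cx': 319.6356008630164, 'cy': 197.0611328943028, 'eye': array([-0.1516382 , -0.85520535,  0.92302265]), 'attitude': array([ 0.90533568, -0.01921695, -0.58901831])}

[... 665 characters left out ...]
.008], 0.71)]
top tape_roll_mid [([0.425, -0.142, 0.009], 0.57)]
top pad_1_top [([0.6, 0.124, 0.011], 0.64)]
top pad_4_top []
top pen_pot_mid [([0.584, 0.261, 0.05], 0.7)]
top mug_mid [([0.627, -0.348, 0.049], 0.72), ([0.424, -0.341, 0.026], 0.35)]
scene stamp_mid [([0.343, 0.397, 0.05], 0.6), ([0.419, 0.322, 0.049], 0.56)]
scene dispenser_mid [([0.426, 0.135, 0.041], 0.81)]
scene stapler_mid [([0.426, -0.337, 0.026], 0.64)]
scene tape_roll_mid [([0.427, -0.135, 0.009], 0.5)]
scene pad_1_top [([0.6, 0.128, 0.015], 0.71)]
scene pad_4_top [([0.632, -0.203, 0.017], 0.84)]
scene pen_pot_mid [([0.583, 0.264, 0.055], 0.96)]
scene mug_mid [([0.631, -0.34, 0.048], 0.72), ([0.6, 0.129, 0.015], 0.29)]
```

View pics/top0.png

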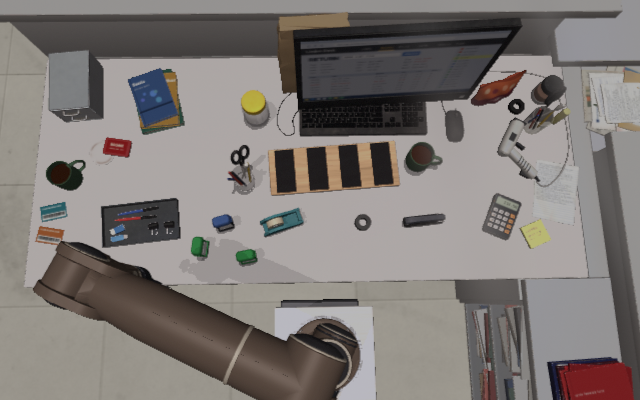

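View pics/scene0.png

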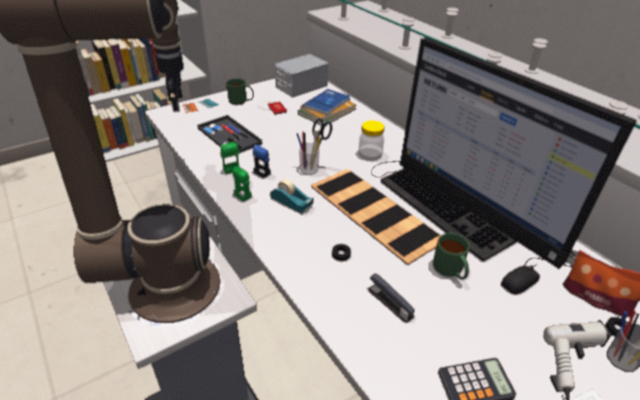

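The top view shows the blue stamp at (222,223), between the two green look-alikes at (200,246) and (246,256). The dispenser is at (282,221), the tape roll at (362,222) and the stapler at (424,220). The pen pot at (242,175) is at the board's left end and the mug at (421,157) is at its right. The scene view agrees. So the order is pad_1 stamp, pad_2 dispenser, pad_3 stapler, pad_4 roll.

Run:
```python
from h import *
for n in ("top","scene"):
    p,d=arm.camera(n);T=cam_T(n)
    for k,c,zr in [("stamp_mid",(.42,.322),(.08,.11)),("dispenser_mid",(.428,.132),(.01,.09)),("stapler_mid",(.426,-.339),(.035,.06)),("tape_roll_mid",(.426,-.138),(.008,.03)),("pad_1_top",0,(0,.03)),("pad_2_top",0,(0,.03)),("pad_3_top",0,(0,.03)),("pad_4_top",0,(0,.03))]:
        for x in arm.cut_out(k,n)[:5]:
            C=cloud(n,d,x["pixels"],T)
            if len(C)<30: continue
            m=np.median(C,0)
            if c and np.hypot(*(m[:2]-c))>.05: continue
            S=C[(C[:,2]>zr[0])&(C[:,2]<zr[1])]
            if len(S)<15: continue
            r=cv2.minAreaRect((S[:,:2]*1000).astype(np.float32))
            b=cv2.boxPoints(r); e=max(b[1]-b[0],b[2]-b[1],key=np.linalg.norm)
            print(n,k,round(x["score"],2),len(S),np.round(r[0]),np.round(r[1]),"long dir deg",round(np.degrees(np.arctan2(e[1],e[0]))%180,1),"zmax",round(np.percentile(C[:,2],98),3))
```

```text
top stamp_mid 0.74 174 [420. 319.] [32. 56.] long dir deg 108.0 zmax 0.107
top dispenser_mid 0.56 641 [424. 131.] [ 53. 138.] long dir deg 108.2 zmax 0.076
top stapler_mid 0.69 256 [ 424. -337.] [ 23. 133.] long dir deg 94.7 zmax 0.054
top tape_roll_mid 0.53 76 [ 422. -132.] [36. 48.] long dir deg 148.4 zmax 0.023
top pad_1_top 0.58 832 [604. 121.] [155.  67.] long dir deg 2.8 zmax 0.02
top pad_2_top 0.98 856 [608.  10.] [155.  72.] long dir deg 5.1 zmax 0.02
top pad_3_top 0.79 815 [616. -99.] [151.  66.] long dir deg 4.1 zmax 0.021
top pad_4_top 0.87 810 [ 625. -209.] [152.  68.] long dir deg 3.9 zmax 0.02
scene stamp_mid 0.75 160 [419. 319.] [35. 61.] long dir deg 111.6 zmax 0.105
scene dispenser_mid 0.75 739 [424. 132.] [ 58. 136.] long dir deg 110.2 zmax 0.075
scene stapler_mid 0.76 472 [ 425. -336.] [ 24. 137.] long dir deg 97.2 zmax 0.053
scene tape_roll_mid 0.59 230 [ 421. -135.] [56. 51.] long dir deg 22.8 zmax 0.022
scene pad_1_top 0.9 516 [604. 124.] [153.  71.] long dir deg 2.3 zmax 0.019
scene pad_2_top 0.96 638 [609.  12.] [157.  71.] long dir deg 2.4 zmax 0.019
scene pad_3_top 0.88 693 [616. -95.] [153.  68.] long dir deg 3.7 zmax 0.019
scene pad_4_top 0.81 917 [ 629. -206.] [167.  76.] long dir deg 4.6 zmax 0.018
```

Top and scene agree: the pads lie at about 4°, with the row centred at (0.6145, -0.043). Next I go above the stamp.

```bash
cat >> h.py <<'E'
def go(*tg):
    p,r=pose()
    for x,y,z,yaw in tg:
        t=R.from_euler("xyz",[np.pi,0,np.radians(yaw)])
        print(np.round(r.inv().apply(np.array([x,y,z])-p)*1000,0).tolist(),np.round((r.inv()*t).as_rotvec(),3).tolist())
E
python3 -c "
from h import *
go((.42,.32,.2,109.5))"
```

```text
[-241.0, -55.0, 31.0] [-0.0, 0.0, 0.785]
```

>>> play_rows(targets=[[[-241,-55,31],[0,0,0.785]],[[-241,-55,31],[0,0,0.785]],[[-241,-55,31],[0,0,0.785]],[[-241,-55,31],[0,0,0.785]],[[-241,-55,31],[0,0,0.785]],[[-241,-55,31],[0,0,0.785]],[[-241,-55,31],[0,0,0.785]],[[-241,-55,31],[0,0,0.785]],[[-241,-55,31],[0,0,0.785]],[[-241,-55,31],[0,0,0.785]]], jaw=-1)

```text
clock: 2.8
ee_pos: [0.4194, 0.3209, 0.2005]
orientation: [3.141, -0.0, 1.913]
wrist_force: [0.4, 0.2, 0.6]
finger_gap: 0.0852
grasp_force: 0.0
```

```bash
cat >> h.py <<'E'
def look(k,zr,png=None,near=None):
    T=cam_T("wrist");p,d=arm.camera("wrist")
    if png: cv2.imwrite("pics/"+png,p)
    ps=pose();print("tcp",np.round(ps[0],4),np.round(ps[1].as_euler("xyz",True),1))
    for x in arm.mark_of(k,"wrist")[:3]: print("mark",np.round(w(T,x["point"]),4),round(x["score"],2))
    for x in arm.cut_out(k,"wrist")[:4]:
        C=cloud("wrist",d,x["pixels"],T)
        if len(C)<30: continue
        S=C[(C[:,2]>zr[0])&(C[:,2]<zr[1])]
        if len(S)<15: continue
        r=cv2.minAreaRect((S[:,:2]*1000).astype(np.float32))
        b=cv2.boxPoints(r); e=max(b[1]-b[0],b[2]-b[1],key=np.linalg.norm)
        print("cut",round(x["score"],2),len(S),np.round(r[0],1),np.round(r[1]),"dir",round(np.degrees(np.arctan2(e[1],e[0]))%180,1),"zmax",round(np.percentile(C[:,2],98),3))
E
python3 -c "
from h import *
look('stamp_mid',(.09,.11),'w1.png')"
```

```text
tcp [0.4195 0.3209 0.2005] [180.   -0.  109.6]
mark [0.3139 0.2457 0.0523] 0.77
cut 0.9 3190 [345.7 394.5] [31. 55.] dir 173.5 zmax 0.102
cut 0.88 2268 [313.8 245.2] [31. 55.] dir 99.7 zmax 0.102
cut 0.87 2377 [423.4 321.6] [31. 55.] dir 105.7 zmax 0.102
```

```bash
python3 -c "
from h import *
go((.423,.3213,.13,105.7),(.423,.3213,.07,105.7))"
```

```text
[-1.0, 3.0, 70.0] [0.0, -0.0, 0.068]
[-1.0, 3.0, 130.0] [0.0, -0.0, 0.068]
```

View pics/w1.png

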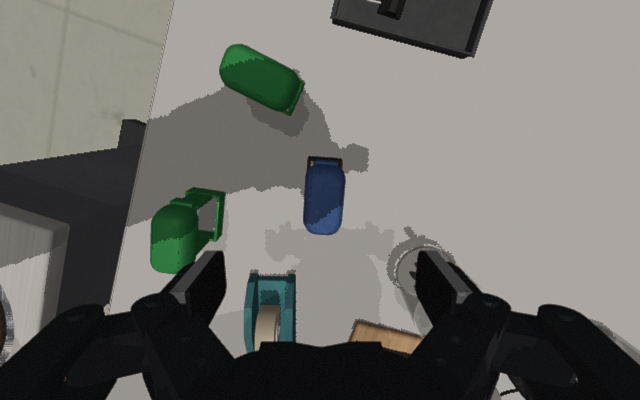

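The blue handle is at (324,195), between the fingers and clear of both green stamps. I'm descending to grip it.

>>> play_rows(targets=[[[-1,3,40],[0,0,0.068]],[[-1,3,80],[0,0,0.068]],[[-1,3,110],[0,0,0.068]],[[-1,3,130],[0,0,0.068]],[[-1,3,130],[0,0,0.068]],[[-1,3,130],[0,0,0.068]]], jaw=-1)

```text
clock: 3.55
ee_pos: [0.4232, 0.3204, 0.0707]
orientation: [-3.141, 0.0, 1.843]
wrist_force: [0.3, 0.2, 0.2]
finger_gap: 0.0852
grasp_force: 0.0
```

>>> play_rows(targets=[[[0,0,0],[0,0,0]],[[0,0,0],[0,0,0]],[[0,0,0],[0,0,0]],[[0,0,0],[0,0,0]],[[0,0,0],[0,0,0]],[[0,0,0],[0,0,0]],[[0,0,0],[0,0,0]],[[0,0,0],[0,0,0]],[[0,0,0],[0,0,0]],[[0,0,0],[0,0,0]],[[0,0,-30],[0,0,0]],[[0,0,-60],[0,0,0]]], jaw=1, newtons=40)

```text
clock: 4.75
ee_pos: [0.4224, 0.3195, 0.1299]
orientation: [-3.139, 0.001, 1.843]
wrist_force: [0.2, 1.7, -0.2]
finger_gap: 0.0321
grasp_force: 40.4
```

>>> play_rows(targets=[[[0,0,-40],[0,0,0]],[[0,0,-80],[0,0,0]],[[0,0,-80],[0,0,0]]])

```text
clock: 5.05
ee_pos: [0.4251, 0.3216, 0.2159]
orientation: [3.133, -0.003, 1.843]
wrist_force: [0.2, 0.3, -1.0]
finger_gap: 0.0324
grasp_force: 40.5
```

```bash
python3 -c "
from h import *
print(arm.get_obs()['clock'])
go((.45,.05,.21,160),(.603,.1216,.21,184))"
```

```text
5.05
[-268.0, -49.0, 5.0] [0.009, 0.001, -0.95]
[-240.0, 118.0, 6.0] [0.009, 0.003, -1.369]
```

>>> play_rows(targets=[[[-50,0,0],[0,0,-0.14]],[[-100,0,0],[0,0,-0.28]],[[-150,0,0],[0,0,-0.42]],[[-200,0,0],[0,0,-0.56]],[[-200,0,0],[0,0,-0.7]],[[-200,0,0],[0,0,-0.84]],[[-200,0,0],[0,0,-0.98]],[[-200,0,0],[0,0,-1.12]],[[-200,0,0],[0,0,-1.26]],[[-200,0,0],[0,0,-1.37]],[[-200,0,0],[0,0,-1.37]],[[-200,0,0],[0,0,-1.37]]])

```text
clock: 6.25
ee_pos: [0.4767, 0.1274, 0.2096]
orientation: [-3.141, -0.001, -3.073]
wrist_force: [0.1, 0.7, -1.3]
finger_gap: 0.0323
grasp_force: 40.4
```

```bash
python3 -c "
from h import *
T=cam_T('wrist')
look('pad_1_top',(0.0,.03),'w2.png')
for k in ('pad_2_top',):
  for x in arm.mark_of(k,'wrist'): print(k,w(T,x['point']),x['score'])
go((.603,.1216,.18,184),(.603,.1216,.085,184))"
```

```text
tcp [0.4768 0.1275 0.2098] [-180.    -0.  -176.1]
cut 0.74 257 [607.7  91.6] [150.  20.] dir 10.4 zmax 0.235
cut 0.67 2628 [ 423.9 -135.3] [53. 55.] dir 91.0 zmax 0.018
pad_2_top [0.612459   0.00925061 0.0143932 ] 0.95
[-125.0, -15.0, 30.0] [-0.0, -0.0, 0.0]
[-125.0, -15.0, 125.0] [-0.0, -0.0, 0.0]
```

View pics/w2.png

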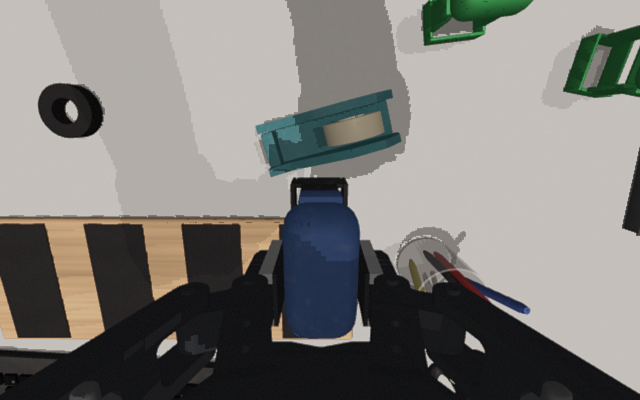

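The wrist view shows the stamp held straight at (320,250). The pot is to the right at (425,260), outside the path to pad_1. I'm placing the stamp.

>>> play_rows(targets=[[[-45,-6,0],[0,0,0]],[[-90,-11,10],[0,0,0]],[[-128,-16,30],[0,0,0]],[[-128,-16,60],[0,0,0]],[[-128,-16,90],[0,0,0]],[[-128,-16,110],[0,0,0]],[[-128,-16,118],[0,0,0]],[[-128,-16,124],[0,0,0]],[[-128,-16,124],[0,0,0]],[[-128,-16,124],[0,0,0]]])

```text
clock: 7.45
ee_pos: [0.6065, 0.1209, 0.0876]
orientation: [3.141, 0.002, -3.07]
wrist_force: [0.1, -1.0, -1.6]
finger_gap: 0.0329
grasp_force: 40.4
```

>>> play_rows(targets=[[[0,0,0],[0,0,0]],[[0,0,0],[0,0,0]],[[0,0,0],[0,0,0]],[[0,0,0],[0,0,0]],[[0,0,0],[0,0,0]],[[0,0,0],[0,0,0]],[[0,0,0],[0,0,0]],[[0,0,-20],[0,0,0]],[[0,0,-50],[0,0,0]],[[0,0,-90],[0,0,0]],[[0,0,-120],[0,0,0]],[[0,0,-120],[0,0,0]]], jaw=-1)

```text
clock: 8.65
ee_pos: [0.6078, 0.1211, 0.2115]
orientation: [3.141, 0.008, -3.07]
wrist_force: [0.6, 0.5, 0.6]
finger_gap: 0.0855
grasp_force: 0.0
```

```bash
python3 -c "
from h import *
look('stamp_mid',(.09,.12),'w3.png')
go((.48,.13,.2,184),(.427,.132,.2,109))"
```

```text
tcp [0.6071 0.1209 0.2089] [ 180.     0.3 -175.9]
cut 0.96 2699 [606.2 119. ] [55. 33.] dir 4.6 zmax 0.116
[125.0, 18.0, 6.0] [-0.0, -0.001, 0.001]
[177.0, 24.0, 6.0] [-0.0, -0.0, 1.31]
```

View pics/w3.png

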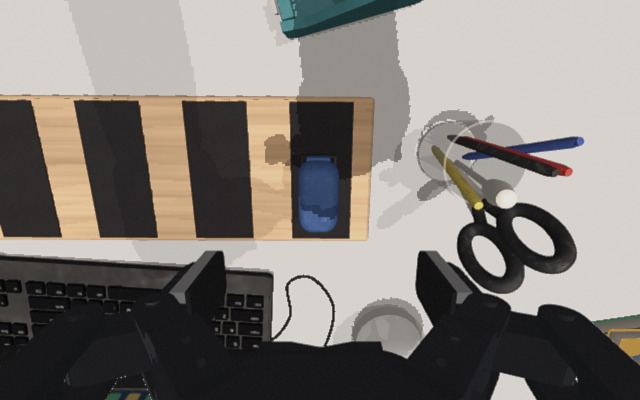

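The stamp stands on pad_1 at (320,195). I'm checking the pad positions from this view while it's clear.

```bash
python3 -c "
from h import *
T=cam_T('wrist');p,d=arm.camera('wrist')
g=p.max(2)<75
n,l,s,c=cv2.connectedComponentsWithStats(g.astype(np.uint8))
P=cloud('wrist',d,np.ones_like(g),T)
for i in range(1,n):
  if s[i,4]<3000: continue
  C=cloud('wrist',d,l==i,T);S=C[(C[:,2]>.008)&(C[:,2]<.018)]
  if len(S)<2000: continue
  r=cv2.minAreaRect((S[:,:2]*1000).astype(np.float32));print(c[i],len(S),np.round(r,1) if 0 else r,S[:,2].mean())
"
```

```text
[ 22.03543108 180.82216973] 5901 ((626.0634155273438, -206.3158416748047), (148.65512084960938, 65.47986602783203), 3.4948577880859375) 0.012889626362033784
[114.83987123 171.59091451] 8357 ((618.3253784179688, -97.41588592529297), (148.22427368164062, 66.50326538085938), 4.079981803894043) 0.01287885845783307
[218.01113772 172.34155689] 8317 ((611.570556640625, 11.844032287597656), (148.64743041992188, 65.69737243652344), 3.9376211166381836) 0.012877489364338695
[322.73584223 158.58856523] 5183 ((603.8966064453125, 121.2860107421875), (148.56744384765625, 65.37873840332031), 3.8378987312316895) 0.012868244810449965
[298.03246858 335.3790239 ] 7882 ((782.3148803710938, -91.22549438476562), (106.40840148925781, 328.6256103515625), 0.47142621874809265) 0.014262783243204442
```

>>> play_rows(targets=[[[40,6,0],[0,0,0.14]],[[85,12,0],[0,0,0.28]],[[125,18,0],[0,0,0.42]],[[160,22,0],[0,0,0.56]],[[177,24,6],[0,0,0.7]],[[177,24,6],[0,0,0.84]],[[177,24,6],[0,0,0.98]],[[177,24,6],[0,0,1.12]],[[177,24,6],[0,0,1.26]],[[177,24,6],[0,0,1.31]],[[177,24,6],[0,0,1.31]]])

```text
clock: 9.95
ee_pos: [0.4268, 0.1318, 0.1989]
orientation: [-3.139, -0.0, 1.903]
wrist_force: [-1.1, 0.8, -0.7]
finger_gap: 0.0853
grasp_force: 0.0
```

```bash
python3 -c "
from h import *
look('dispenser_mid',(.01,.08),'w4.png')
go((.427,.132,.1,109),(.427,.132,.01,109))"
```

```text
tcp [0.4269 0.1319 0.1991] [-179.9   -0.   109.1]
mark [0.4261 0.1337 0.0351] 0.96
cut 0.58 7226 [427.4 133.2] [ 52. 140.] dir 108.6 zmax 0.074
[0.0, 0.0, 100.0] [-0.001, -0.0, 0.002]
[0.0, 0.0, 190.0] [-0.001, -0.0, 0.002]
```

View pics/w4.png

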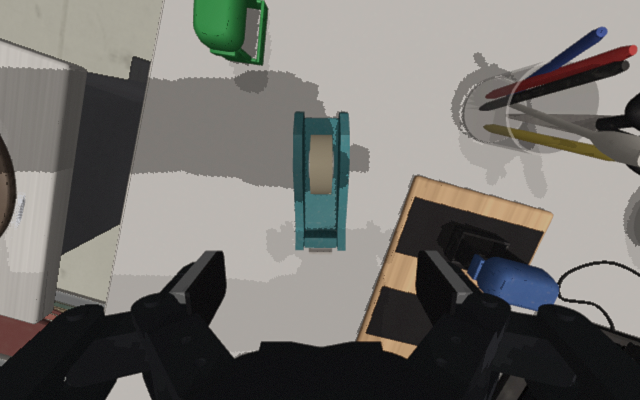

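The dispenser is centred at (320,180), in line with the fingers, and measures 52x140 at (427,133). I'm grasping it low.

>>> play_rows(targets=[[[1,0,45],[0,0,0.006]],[[1,0,90],[0,0,0.006]],[[1,0,130],[0,0,0.006]],[[1,0,160],[0,0,0.006]],[[1,0,180],[0,0,0.006]],[[1,0,190],[0,0,0.006]],[[1,0,190],[0,0,0.006]],[[1,0,190],[0,0,0.006]]])

```text
clock: 10.9
ee_pos: [0.4278, 0.1332, 0.0111]
orientation: [3.141, -0.0, 1.897]
wrist_force: [0.3, 0.2, -0.4]
finger_gap: 0.0855
grasp_force: 0.0
```

>>> play_rows(targets=[[[0,0,0],[0,0,0]],[[0,0,0],[0,0,0]],[[0,0,0],[0,0,0]],[[0,0,0],[0,0,0]],[[0,0,0],[0,0,0]],[[0,0,0],[0,0,0]],[[0,0,0],[0,0,0]],[[0,0,0],[0,0,0]],[[0,0,-15],[0,0,0]],[[0,0,-40],[0,0,0]],[[0,0,-70],[0,0,0]],[[0,0,-70],[0,0,0]]], jaw=1, newtons=80)

```text
clock: 12.1
ee_pos: [0.4294, 0.1336, 0.0836]
orientation: [3.136, 0.0, 1.897]
wrist_force: [1.1, 0.4, -5.5]
finger_gap: 0.0508
grasp_force: 85.3
```

```bash
python3 -c "
from h import *
T=cam_T('wrist')
arm.camera('wrist')
print([ (np.round(w(T,x['point']),4),x['score']) for x in arm.mark_of('dispenser_mid','wrist')[:2]])
print(pose()[0],arm.get_obs()['wrist_force'])
go((.45,.012,.1,184),(.6115,.0118,.08,184))"
```

```text
[]
[0.42727398 0.13300008 0.0800368 ] [ 0.25544289 -0.68092004 -5.14350575]
[-122.0, -17.0, -20.0] [0.001, 0.0, -1.315]
[-174.0, 136.0, 0.0] [0.001, 0.0, -1.315]
```

>>> play_rows(targets=[[[-30,-4,-20],[0,0,-0.14]],[[-60,-8,-20],[0,0,-0.28]],[[-90,-12,-20],[0,0,-0.42]],[[-122,-17,-20],[0,0,-0.56]],[[-122,-17,-20],[0,0,-0.7]],[[-122,-17,-20],[0,0,-0.84]],[[-122,-17,-20],[0,0,-0.98]],[[-122,-17,-20],[0,0,-1.12]],[[-122,-17,-20],[0,0,-1.26]],[[-122,-17,-20],[0,0,-1.315]],[[-122,-17,-20],[0,0,-1.315]],[[-122,-17,-20],[0,0,-1.315]]])

```text
clock: 13.4
ee_pos: [0.4493, 0.012, 0.0989]
orientation: [3.141, -0.002, -3.073]
wrist_force: [0.1, -0.2, -4.4]
finger_gap: 0.0514
grasp_force: 85.5
```

```bash
python3 -c "
from h import *
go((.6115,.0118,.1,184),(.6115,.0118,.024,184))"
```

```text
[-162.0, -11.0, -2.0] [0.0, -0.002, -0.001]
[-162.0, -11.0, 74.0] [0.0, -0.002, -0.001]
```

>>> play_rows(targets=[[[-45,-3,0],[0,0,0]],[[-90,-6,0],[0,0,0]],[[-130,-9,0],[0,0,0]],[[-162,-11,0],[0,0,0]],[[-162,-11,20],[0,0,0]],[[-162,-11,40],[0,0,0]],[[-162,-11,58],[0,0,0]],[[-162,-11,68],[0,0,0]],[[-162,-11,75],[0,0,0]],[[-162,-11,75],[0,0,0]],[[-162,-11,75],[0,0,0]]])

```text
clock: 14.5
ee_pos: [0.613, 0.0124, 0.0258]
orientation: [-3.142, 0.001, -3.072]
wrist_force: [-0.3, 0.4, -5.7]
finger_gap: 0.0513
grasp_force: 85.9
```

>>> play_rows(targets=[[[0,0,0],[0,0,0]],[[0,0,0],[0,0,0]],[[0,0,0],[0,0,0]],[[0,0,0],[0,0,0]],[[0,0,0],[0,0,0]],[[0,0,0],[0,0,0]],[[0,0,0],[0,0,0]],[[0,0,-20],[0,0,0]],[[0,0,-60],[0,0,0]],[[0,0,-110],[0,0,0]],[[0,0,-160],[0,0,0]],[[0,0,-180],[0,0,0]]], jaw=-1)

```text
clock: 15.7
ee_pos: [0.614, 0.0124, 0.211]
orientation: [-3.141, 0.007, -3.071]
wrist_force: [0.2, -0.8, -0.3]
finger_gap: 0.0854
grasp_force: 0.0
```

```bash
python3 -c "
from h import *
look('dispenser_mid',(.03,.1),'w5.png')
go((.426,-.338,.2,275.5),(.426,-.338,.2,95.5))"
```

```text
tcp [0.6147 0.0124 0.2126] [-180.     0.5 -176. ]
cut 0.87 4820 [614.9  12.6] [139.  52.] dir 4.1 zmax 0.088
[212.0, -336.0, 6.0] [-0.003, 0.003, -1.597]
[212.0, -336.0, 6.0] [0.003, 0.003, 1.545]
```

View pics/w5.png

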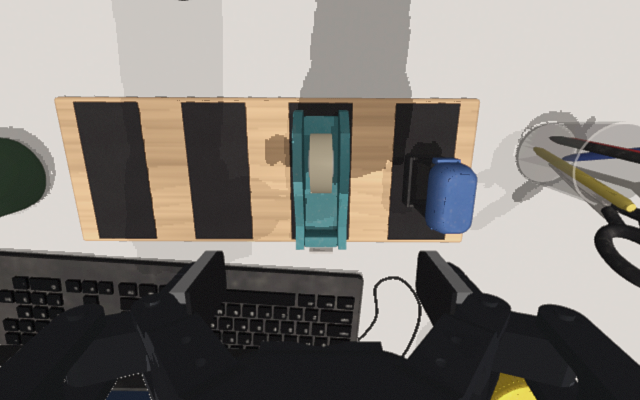

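The dispenser is centred on pad_2 at (320,180), with the stamp on pad_1. Next is the stapler.

>>> play_rows(targets=[[[26,-41,3],[0,0,0.14]],[[52,-82,6],[0,0,0.28]],[[78,-123,6],[0,0,0.42]],[[104,-164,6],[0,0,0.56]],[[130,-205,6],[0,0,0.7]],[[156,-246,6],[0,0,0.84]],[[182,-287,6],[0,0,0.98]],[[212,-336,6],[0,0,1.12]],[[212,-336,6],[0,0,1.26]],[[212,-336,6],[0,0,1.4]],[[212,-336,6],[0,0,1.545]],[[212,-336,6],[0,0,1.545]]])

```text
clock: 17.05
ee_pos: [0.4238, -0.3374, 0.1972]
orientation: [-3.139, -0.002, 1.666]
wrist_force: [-0.5, -0.4, 0.3]
finger_gap: 0.0854
grasp_force: 0.0
```

```bash
python3 -c "
from h import *
look('stapler_mid',(.03,.06),'w6.png')
go((.426,-.338,.1,95.5),(.426,-.338,.02,95.5))"
```

```text
tcp [ 0.424  -0.3373  0.1976] [-1.799e+02 -1.000e-01  9.570e+01]
mark [ 0.4296 -0.3371  0.0264] 0.62
cut 0.75 3176 [ 428.8 -338.2] [ 27. 136.] dir 95.1 zmax 0.051
[-1.0, 2.0, 98.0] [-0.001, -0.001, 0.003]
[-1.0, 2.0, 178.0] [-0.001, -0.001, 0.003]
```

View pics/w6.png

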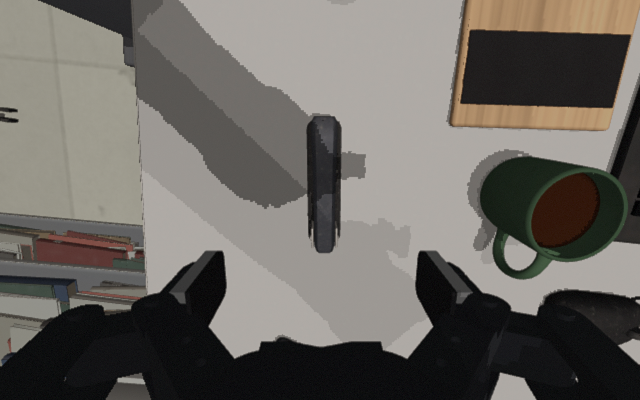

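The stapler is at (322,185), between the open fingers, with the mug well clear at (550,210).

>>> play_rows(targets=[[[-1,5,45],[0,0,0.008]],[[-1,5,90],[0,0,0.008]],[[-1,5,130],[0,0,0.008]],[[-1,5,160],[0,0,0.008]],[[-1,5,178],[0,0,0.008]],[[-1,5,178],[0,0,0.008]],[[-1,5,178],[0,0,0.008]]])

```text
clock: 17.9
ee_pos: [0.4298, -0.338, 0.0215]
orientation: [-3.141, -0.0, 1.66]
wrist_force: [0.5, -0.4, -0.3]
finger_gap: 0.0858
grasp_force: 0.0
```

>>> play_rows(targets=[[[0,0,0],[0,0,0]],[[0,0,0],[0,0,0]],[[0,0,0],[0,0,0]],[[0,0,0],[0,0,0]],[[0,0,0],[0,0,0]],[[0,0,0],[0,0,0]],[[0,0,0],[0,0,0]],[[0,0,0],[0,0,0]],[[0,0,0],[0,0,0]],[[0,0,-20],[0,0,0]],[[0,0,-60],[0,0,0]],[[0,0,-80],[0,0,0]]], jaw=1, newtons=60)

```text
clock: 19.1
ee_pos: [0.4302, -0.3385, 0.1035]
orientation: [3.14, 0.001, 1.659]
wrist_force: [0.9, 0.0, -2.5]
finger_gap: 0.0213
grasp_force: 59.6
```

>>> play_rows(targets=[[[0,0,0],[0,0,0]],[[0,0,0],[0,0,0]]])

```text
clock: 19.3
ee_pos: [0.4296, -0.338, 0.1005]
orientation: [-3.141, -0.0, 1.659]
wrist_force: [0.9, -0.4, -3.8]
finger_gap: 0.0213
grasp_force: 59.5
```

```bash
python3 -c "
from h import *
go((.44,-.1,.12,184),(.6183,-.0974,.11,184))"
```

```text
[236.0, 31.0, -19.0] [0.0, -0.0, -1.553]
[223.0, 209.0, -9.0] [0.0, -0.0, -1.553]
```

>>> play_rows(targets=[[[40,5,-19],[0,0,-0.14]],[[80,10,-19],[0,0,-0.28]],[[120,16,-19],[0,0,-0.42]],[[160,21,-19],[0,0,-0.56]],[[200,26,-19],[0,0,-0.7]],[[236,31,-19],[0,0,-0.84]],[[236,31,-19],[0,0,-0.98]],[[236,31,-19],[0,0,-1.12]],[[236,31,-19],[0,0,-1.26]],[[236,31,-19],[0,0,-1.4]],[[236,31,-19],[0,0,-1.553]],[[236,31,-19],[0,0,-1.553]]])

```text
clock: 20.5
ee_pos: [0.4386, -0.1, 0.1182]
orientation: [3.14, -0.003, -3.071]
wrist_force: [-0.1, -0.3, -3.0]
finger_gap: 0.0212
grasp_force: 59.7
```

```bash
python3 -c "
from h import *
go((.6178,-.0974,.12,184),(.6178,-.0974,.035,184))"
```

```text
[-179.0, -10.0, -2.0] [0.001, -0.003, 0.001]
[-179.0, -10.0, 83.0] [0.001, -0.003, 0.001]
```

>>> play_rows(targets=[[[-45,-3,0],[0,0,0]],[[-90,-6,0],[0,0,0]],[[-135,-8,0],[0,0,0]],[[-178,-10,0],[0,0,0]],[[-178,-10,25],[0,0,0]],[[-178,-10,50],[0,0,0]],[[-178,-10,70],[0,0,0]],[[-178,-10,80],[0,0,0]],[[-178,-10,84],[0,0,0]],[[-178,-10,84],[0,0,0]],[[-178,-10,84],[0,0,0]]])

```text
clock: 21.6
ee_pos: [0.6182, -0.0979, 0.0363]
orientation: [-3.142, 0.0, -3.073]
wrist_force: [-0.4, 0.3, -3.1]
finger_gap: 0.0214
grasp_force: 59.7
```

>>> play_rows(targets=[[[0,0,0],[0,0,0]],[[0,0,0],[0,0,0]],[[0,0,0],[0,0,0]],[[0,0,0],[0,0,0]],[[0,0,0],[0,0,0]],[[0,0,0],[0,0,0]],[[0,0,0],[0,0,0]],[[0,0,-20],[0,0,0]],[[0,0,-60],[0,0,0]],[[0,0,-110],[0,0,0]],[[0,0,-150],[0,0,0]],[[0,0,-170],[0,0,0]]], jaw=-1)

```text
clock: 22.8
ee_pos: [0.6193, -0.0981, 0.211]
orientation: [-3.14, 0.006, -3.071]
wrist_force: [1.1, 0.6, -0.0]
finger_gap: 0.0855
grasp_force: 0.0
```

```bash
python3 -c "
from h import *
look('stapler_mid',(.045,.1),'w7.png')
go((.426,-.136,.2,184))"
```

```text
tcp [ 0.6199 -0.0982  0.2131] [-179.9    0.5 -176. ]
mark [ 0.6201 -0.101   0.0372] 0.95
cut 0.58 3165 [ 619.8 -100.7] [138.  26.] dir 4.5 zmax 0.065
[195.0, -24.0, 7.0] [-0.001, 0.003, 0.0]
```

View pics/w7.png

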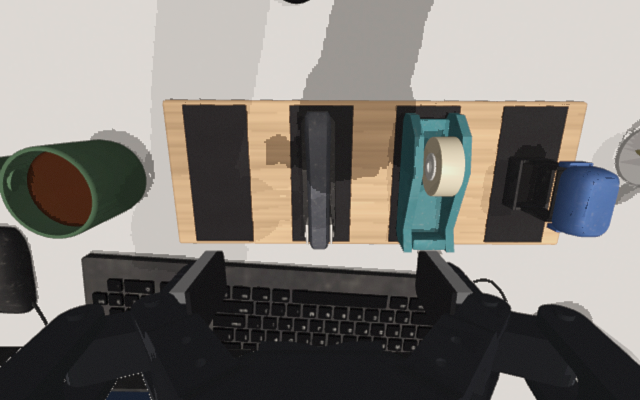

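The stapler is on pad_3 at (320,180), within 4 mm of centre. Last is the tape roll.

>>> play_rows(targets=[[[45,-6,5],[0,0,0]],[[90,-12,7],[0,0,0]],[[135,-17,7],[0,0,0]],[[175,-22,7],[0,0,0]],[[195,-24,7],[0,0,0]],[[195,-24,7],[0,0,0]],[[195,-24,7],[0,0,0]]])

```text
clock: 23.65
ee_pos: [0.4251, -0.1355, 0.1984]
orientation: [3.141, -0.001, -3.072]
wrist_force: [-0.2, 0.1, 0.5]
finger_gap: 0.0854
grasp_force: 0.0
```

```bash
python3 -c "
from h import *
look('tape_roll_mid',(.008,.03),'w8.png')
go((.426,-.136,.1,184))"
```

```text
tcp [ 0.4257 -0.1354  0.1984] [ 180.   -0. -176.]
mark [ 0.4251 -0.1325  0.0067] 0.79
cut 0.85 1641 [ 423.8 -135.9] [54. 52.] dir 2.8 zmax 0.018
cut 0.72 1700 [ 585.2 -100.2] [85. 66.] dir 4.1 zmax 0.014
[0.0, -1.0, 99.0] [0.0, -0.001, 0.001]
```

>>> play_rows(targets=[[[2,0,45],[0,0,0]],[[2,0,90],[0,0,0]],[[2,0,130],[0,0,0]],[[2,0,165],[0,0,0]],[[2,0,185],[0,0,0]],[[2,0,195],[0,0,0]],[[2,0,197],[0,0,0]],[[2,0,197],[0,0,0]]])

```text
clock: 24.6
ee_pos: [0.424, -0.1357, 0.0027]
orientation: [-3.141, 0.0, -3.071]
wrist_force: [-0.0, 0.1, -0.6]
finger_gap: 0.0854
grasp_force: 0.0
```

>>> play_rows(targets=[[[0,0,0],[0,0,0]],[[0,0,0],[0,0,0]],[[0,0,0],[0,0,0]],[[0,0,0],[0,0,0]],[[0,0,0],[0,0,0]],[[0,0,0],[0,0,0]],[[0,0,0],[0,0,0]]], jaw=1, newtons=30)

```text
clock: 25.3
ee_pos: [0.4242, -0.1359, 0.0036]
orientation: [-3.141, 0.002, -3.071]
wrist_force: [-1.1, 1.4, 5.1]
finger_gap: 0.0522
grasp_force: 30.9
```

>>> play_rows(targets=[[[0,0,-20],[0,0,0]],[[0,0,-60],[0,0,0]],[[0,0,-100],[0,0,0]],[[0,0,-100],[0,0,0]],[[-40,-17,-100],[0,0,0]],[[-80,-34,-100],[0,0,0]],[[-120,-51,-100],[0,0,0]],[[-160,-68,-100],[0,0,0]],[[-196,-85,-100],[0,0,0]],[[-196,-85,-100],[0,0,0]],[[-196,-85,-100],[0,0,0]]])

```text
clock: 26.4
ee_pos: [0.6246, -0.2067, 0.1007]
orientation: [3.141, -0.002, -3.072]
wrist_force: [-0.1, 0.3, -0.2]
finger_gap: 0.0524
grasp_force: 32.1
```

```bash
python3 -c "
from h import *
p,d=arm.camera('wrist');cv2.imwrite('pics/w9.png',p)
go((.626,-.2065,.1,184),(.626,-.2065,.017,184))"
```

```text
[-2.0, -0.0, 1.0] [0.001, -0.002, 0.0]
[-2.0, -0.0, 84.0] [0.001, -0.002, 0.0]
```

View pics/w9.png

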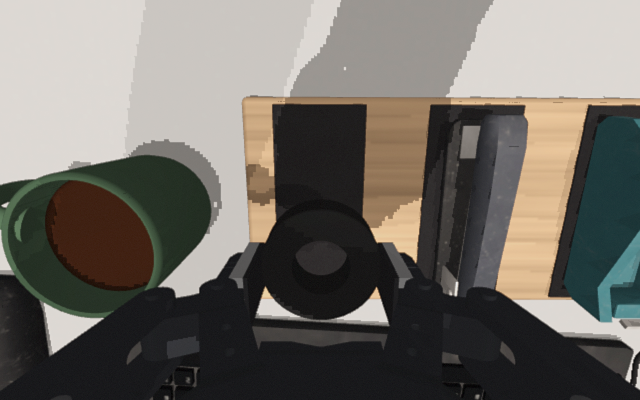

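The roll is held level at (320,260) over pad_4, and the mug and stapler are clear of the fingers. I'm lowering and releasing it.

>>> play_rows(targets=[[[-1,0,25],[0,0,0]],[[-1,0,50],[0,0,0]],[[-1,0,70],[0,0,0]],[[-1,0,80],[0,0,0]],[[-1,0,84],[0,0,0]],[[-1,0,84],[0,0,0]],[[-1,0,84],[0,0,0]]])

```text
clock: 27.15
ee_pos: [0.6263, -0.2068, 0.0197]
orientation: [-3.141, 0.002, -3.071]
wrist_force: [1.1, -0.5, -0.3]
finger_gap: 0.0524
grasp_force: 32.1
```

>>> play_rows(targets=[[[0,0,0],[0,0,0]],[[0,0,0],[0,0,0]],[[0,0,0],[0,0,0]],[[0,0,0],[0,0,0]],[[0,0,0],[0,0,0]],[[0,0,0],[0,0,0]],[[0,0,0],[0,0,0]],[[0,0,-20],[0,0,0]],[[0,0,-60],[0,0,0]],[[0,0,-110],[0,0,0]],[[0,0,-160],[0,0,0]],[[0,0,-190],[0,0,0]]], jaw=-1)

```text
clock: 28.35
ee_pos: [0.6265, -0.2069, 0.213]
orientation: [-3.14, 0.005, -3.071]
wrist_force: [0.4, -0.9, -0.6]
finger_gap: 0.0849
grasp_force: 0.0
```

>>> play_rows(targets=[[[30,0,0],[0,0,0]],[[60,0,0],[0,0,0]],[[60,0,0],[0,0,0]],[[60,0,0],[0,0,0]]])

```text
clock: 28.75
ee_pos: [0.5658, -0.2109, 0.2088]
orientation: [-3.141, 0.001, -3.072]
wrist_force: [0.7, -0.1, -0.3]
finger_gap: 0.0854
grasp_force: 0.0
```

```bash
python3 -c "
from h import *
look('tape_roll_mid',(.022,.05),'w10.png')
look('stamp_mid',(.09,.13)); look('stapler_mid',(.045,.1)); look('dispenser_mid',(.04,.1))
T=cam_T('top');p,d=arm.camera('top')
for k in ('mug_mid','pen_pot_mid'): print(k,[np.round(w(T,x['point']),3) for x in arm.mark_of(k,'top')[:2]])
print(arm.get_obs()['clock'])"
```

```text
tcp [ 0.5663 -0.2109  0.2085] [-180.    0. -176.]
mark [ 0.6269 -0.2061  0.0222] 0.79
cut 0.92 1605 [ 625.8 -206.7] [54. 53.] dir 5.4 zmax 0.032
tcp [ 0.5667 -0.2108  0.2079] [ 180.   -0. -176.]
tcp [ 0.5664 -0.2107  0.2079] [ 180.   -0. -176.]
mark [ 0.6189 -0.0985  0.0353] 0.64
cut 0.97 2162 [ 619.2 -101.8] [138.  24.] dir 3.6 zmax 0.065
cut 0.31 17 [602.6 -92.4] [36.  3.] dir 4.3 zmax 0.015
tcp [ 0.5662 -0.2108  0.208 ] [ 180.   -0. -176.]
mark [0.6103 0.0135 0.0499] 0.97
mark [ 0.6276 -0.2094  0.0104] 0.46
cut 0.72 6365 [614.9  12.2] [139.  54.] dir 4.1 zmax 0.088
mug_mid [array([0.586, 0.261, 0.046])]
pen_pot_mid [array([0.586, 0.258, 0.046])]
29.5
```

View pics/w10.png

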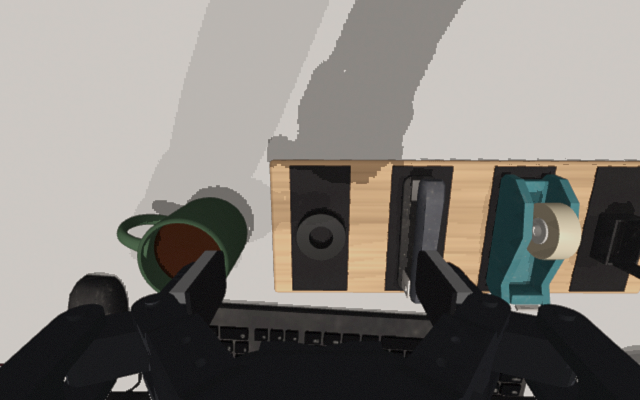

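The picture shows the roll centred on pad_4 at (320,235), the stapler and dispenser on their pads, and the mug where it was. The gripper is clear, and every tool measures within about 4 mm of its pad centre.

```bash
python3 -c "
from h import *
print(arm.finish_job())"
```

```text
the job is handed in; nothing more can be done
None
```

I placed all four tools and handed the job in at about 29.5 s: stamp on pad_1 beside the pen pot, then dispenser, stapler and tape roll beside the mug, each measured within about 5 mm of its pad centre. No verdict came back, so I don't know how it was judged.

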